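Push a rock core out of its core tube and lay it on the display cradle

ROBOT

A 6-joint arm with a two-finger parallel gripper is mounted at the origin on a cart in front of the work surface, level with it; the furniture and walls round the work are solid. World frame = base frame: x ahead of the robot, y to its left, z up, the work surface at z = 0. Lengths are in m, angles in degrees, forces in N, time in s.
With the tool pointing down it reaches from about 0.4 to 0.825 m from the base axis. Payload 7 kg.
Tool frame: the origin (TCP) lies midway between the tips of the shut fingers; the grasp point (between the pads) lies 19 mm behind it; x points along the fingers, z is the direction in which the jaws open and shut, and the axes are right-handed (so a half turn about x gives the same grasp; the last joint's range is limited). The gripper opens to 85 mm and grips with 20 to 120 N. Pads are 22 mm wide; open, the fingers measure 114 mm over their backs; the gripper's body (76 mm by 85 mm) begins 54 mm behind the grasp point. The pads swing forward as they close: fully open they stand 13 mm farther back than shut.
Start: joints at [-51.847, 20.546, 0.682, 0, -70.136, -16.507], TCP at [0.249, -0.627, 0.231] pointing down, gripper open.
Joint ranges: [-176.03, 176.03], [-82.01, 121.73], [-58.28, 71.71], [-173.87, 95.51], [-174.79, -0.11], [-173.66, 173.66]. Speed limits (degrees/s): [136.94, 136.94, 172.46, 180, 180, 180].

INTERFACE

Orientations are given as a 3x3 rotation matrix whose columns are the frame's x, y, z axes.
In Python, from cell import env gives the robot as it stands.
- The arm moves only by the shell command python3 -m handwheel 'ROWS'. ROWS is JSON, one flat list of numbers, 5 for each row, row after row: the finger opening in mm, from 0 to 85.4, then the shift along the tool's x, y, z in mm, then the turn about the tool's x in degrees. A call has 1 to 20 rows; each row shifts and turns the commanded pose from where the row before left it, along the tool's axes as they then stand; what a row does not reach is not made up. A row lasts 1/10 s, in which the tool goes at most 50 mm and 8.59 degrees, less where a joint would pass 70% of its speed; a pose out of reach is approached as far as the arm can. A call is refused whole if a number of a shift passes 50 or a number of a turn 8.59, either way. A call with a gripper value outside its range is refused whole. The fingers move at their own pace and stop on an object; the grip force is fixed at half the most. Time passes only in rows, so rows that do not move let the fingers close. It gives the time, the measured TCP pose, the force and the opening at its end, in the units of the state.
- env.sense(): the state, without advancing time (a new reading comes with each control period).
- env.get_image(name): name is "side" or "top"; returns a dict with "frame" (480x640x3 uint8, blue, green, red), "vertical_fov" (degrees; the focal length in pixels is half the picture's height over the tangent of half this angle, whatever the lens; pixels are square), "cx", "cy" (the principal point, pixels), "world_to_cam" (4x4, takes a point from world to camera coordinates). Camera axes: x right, y down, z forward; pixel columns grow to the right and rows downward; lengths in m; the calibration is good to about 2 mm. A picture is of the moment at which its call begins. There is no depth.
- env.close_job(): hands the job in, once; it reports no verdict.
The state is a dict: "t": time; "joint_positions": joint angles; "qd": joint speeds; "joint_efforts": joint torques, N m; "position": TCP position; "orientation": TCP orientation; "force": force on the tool from outside, world axes, zero at the start; "ft_torque": the same for the moment, N m; "grip_width": finger opening in m.
Only numpy, scipy, OpenCV 4.12 (cv2) and the standard library are available. Lean on these libraries where they do the work, as an engineer would, in place of code of your own. Each camera call takes 0.05 s, during which the arm holds its last target. There are 200 camera calls.

TASK

A rock core is stuck in the steel core tube. Take the push rod, drive the core out of the tube from the end away from the rails until the whole core is clear of the tube and lies on the two rails, and lay the rod back down on the worktop. Then lay the core on the wooden cradle, along its two notches and about centred. Do not let the core fall onto the worktop, and do not knock the small brown bottle over.

Things in the scene. Friction and masses are not known exactly. Their poses are not given: they have to be found in the camera images.
- core_barrel: Fixed stand holding a horizontal steel core tube. Origin: on the worktop under the tube's middle; x runs along the bore, the way the core must leave; z up. Tube 84 mm long (x -42 to 42), axis at y=0, z=65, bore 33 mm wide, outside 43 mm, clamps 49 mm wide. Grey base plate x -52 to 158, y -40 to 40, 12 mm thick. Nothing on it is higher than the tube but the brass housing.
- tube_entry (a point): Centre of the tube's open entry mouth, the end away from the rails (x=-42, y=0, z=65 mm in the stand's frame); the rod goes in here.
- tube_exit (a point): Centre of the exit mouth (x=42, y=0, z=65 in the stand's frame). From here two flat steel rails, 28 mm over their outsides and sloped to a shallow V, run on to the end stop; a core lying on them has its axis at y=0, z=63 mm, free at both sides for the fingers.
- rail_end (a point): Middle of the face of the end-stop plate at the rails' far end (x=146, y=0, z=63 mm in the stand's frame); the plate is 36 mm wide, its top at z=66 mm.
- shoe_housing (a point): Top of the brass spring housing on the tube (x=12, y=0, z=102 mm in the stand's frame), 20 mm wide. Its sprung shoe presses down on the core, so that pushing the core takes about 7 to 12 N until its rear end has passed the shoe; the shoe then stands at the bore's roof, no lower than z=76 mm, clear of the rod.
- rock_core: Banded red-brown and grey stone cylinder, 30 mm diameter, 70 mm long, about 0.13 kg. Origin at its middle, x along its axis. It starts wholly inside the tube, its middle within 5 mm of the tube's middle, axis at z=63.5 mm.
- push_rod: Push rod, 199.5 mm long, 0.3 kg. Origin: on its axis, mid grip; x to the tip. Black grip 24 wide (y), 30 high, 45 mm long, between two blue 40 x 40 mm square collars, 10 mm thick, at x -27.5 and 27.5. A 14 mm aluminium shank runs on to a white head, 18 mm across, face at x=167. Starts level on its collars on the worktop, axis 20 mm up, balance point within 15 mm ahead of the origin.
- rod_tip (a point): Centre of the white head's flat face, 167 mm in front of the rod's origin.
- core_cradle: Fixed wooden cradle: dark board 110 x 80 x 12 mm (x, y, z) with two light V-notched saddles, 10 mm thick, centred at x -25 and 25, notches open upward along x, tops about 44 mm up and 46 mm wide. Origin: centre of the underside. A core lying right has its axis along the cradle's x (either way round), its middle at x=0, y=0, z=45 mm.
- brown_bottle: Small brown bottle with a white cap, 31 mm diameter, 70 mm tall, standing loose on the worktop behind the stand. Origin: centre of its underside. Leave it alone.

How it is judged (in metres and radians):
On the way, in this order (a step that is already met when the one before it is completed fails the run):
1. the rod's head is inside the tube, pushing against the core's end (x of rod_tip in the frame of core_barrel between -0.025 and 0.042 m and y of rod_tip in the frame of core_barrel between -0.012 and 0.012 m and z of rod_tip in the frame of core_barrel between 0.05 and 0.08 m and distance between rod_tip and rock_core below 0.042 m), for 0.1 s.
2. the whole core is out of the tube and lies on the two rails (x of rock_core in the frame of core_barrel above 0.077 m and y of rock_core in the frame of core_barrel between -0.012 and 0.012 m and z of rock_core in the frame of core_barrel between 0.055 and 0.07 m), for 0.2 s.
At the end, for the whole second after the job is handed in: The core rests in both notches: along them within 0.12 rad, its middle within 12 mm of the cradle's middle lengthwise and 5 mm across, at 40 to 49 mm height. The push rod lies level (within 0.17 rad) and at rest on the worktop, its axis 12 to 30 mm up (x of rock_core in the frame of core_cradle between -0.012 and 0.012 m and y of rock_core in the frame of core_cradle between -0.005 and 0.005 m and z of rock_core in the frame of core_cradle between 0.04 and 0.049 m and angle between the x axis of rock_core and the x axis of core_cradle, either way round below 0.12 rad and linear speed of each of rock_core, push_rod below 0.02 m/s and height (world z) of push_rod between 0.012 and 0.03 m and angle between push_rod's own x axis and vertical between 1.4 and 1.75 rad); the robot touches nothing.
It fails at once if the core falls onto the worktop (its middle below 28 mm) (height (world z) of rock_core below 0.028 m).
It fails at once if the brown bottle is knocked over (leans more than 0.5 rad) (angle between brown_bottle's own z axis and vertical above 0.5 rad).
It also fails if it takes over 72 s, if anything falls off the work surface, if the arm or the gripper's body presses on something with over 40 N, if the wrist force passes 120 N, or if a joint passes its speed limit or range.

## Working session

There is one attempt and no reset: what is moved stays moved. The work goes in short steps, Python scripts to look and compute and a shell command to move; the robot and the scene stay as the last step left them, time stands still between calls to the robot, and variables do not carry over. Pictures are saved under pics/ and viewed, about 8 in all and at most 12, crops included, and the job is handed in when it is done.

```bash
ls; mkdir -p pics; python3 - <<'E'
from cell import env
import cv2,numpy as np
s=env.sense();print(s['t'],s['position'],np.round(s['orientation'],3).tolist(),s['grip_width'])
for n in("top","side"):
    d=env.get_image(n);cv2.imwrite(f"pics/{n}0.png",d["frame"]);print(n,d["vertical_fov"],d["cx"],d["cy"],np.round(d["world_to_cam"],4).tolist())
E
```

```text
pics
0.0 [ 0.24881591 -0.62695286  0.23035873] [[-0.001, -0.93, -0.369], [0.001, -0.369, 0.93], [-1.0, 0.0, 0.002]] 0.08531508538225278
top 56.94649508143985 324.86926685307003 241.03623289607404 [[-0.1531, -0.9882, -0.0036, 0.1207], [-0.9653, 0.1504, -0.2135, 0.52], [0.2115, -0.0292, -0.9769, 0.8634], [0.0, 0.0, 0.0, 1.0]]
side 46.760021003016135 320.17356258264124 233.5373753128517 [[0.9998, 0.0195, -0.0037, -0.5085], [0.0081, -0.5723, -0.82, 0.0856], [-0.0181, 0.8198, -0.5723, 0.9967], [0.0, 0.0, 0.0, 1.0]]
```

View pics/top0.png

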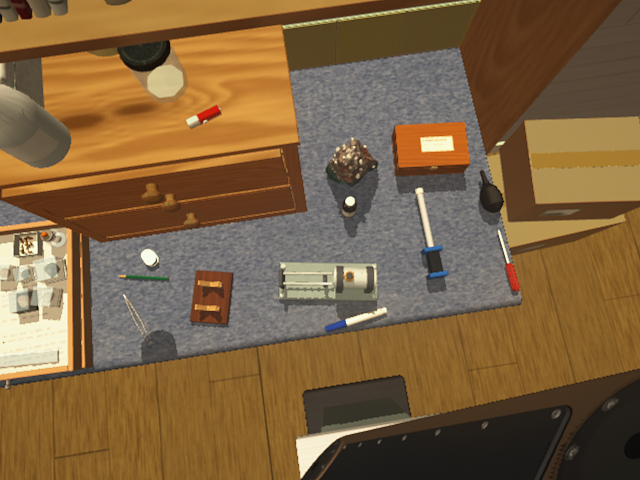

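View pics/side0.png

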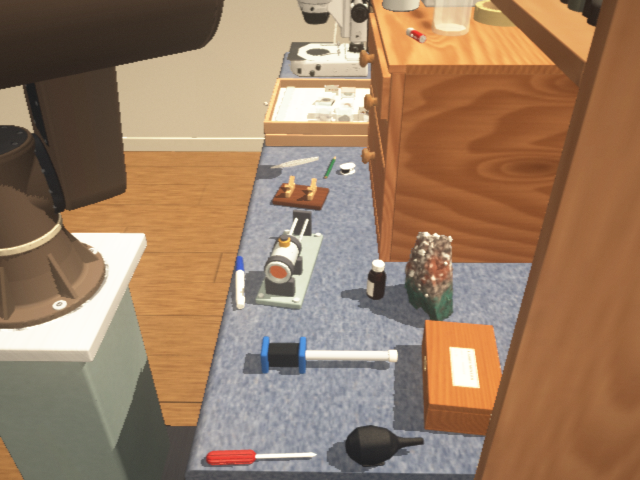

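The top view shows the stand near (328,282), with the tube on the right and the rails on the left. The rod's grip is near (433,263) and its tip at (419,190). The cradle is near (211,298) and the bottle near (349,205). The side view agrees. Next I'll look at enlarged crops.

```bash
python3 - <<'E'
import cv2,numpy as np
def mont(img,crops,out,size):
    M=np.zeros((size[1],size[0],3),np.uint8)
    for (u,v,w,h,k,X,Y) in crops:
        c=cv2.resize(img[v:v+h,u:u+w],None,fx=k,fy=k,interpolation=cv2.INTER_CUBIC)
        for a in range((u+9)//10*10,u+w,10): cv2.line(c,(int((a-u+.5)*k),0),(int((a-u+.5)*k),6 if a%50 else 14),(0,255,255),1); cv2.putText(c,str(a),(int((a-u+.5)*k)-9,16),0,.3,(0,255,255),1)
        for b in range((v+9)//10*10,v+h,10): cv2.line(c,(0,int((b-v+.5)*k)),(6,int((b-v+.5)*k)),(0,255,255),1); cv2.putText(c,str(b),(7,int((b-v+.5)*k)+4),0,.3,(0,255,255),1)
        M[Y:Y+c.shape[0],X:X+c.shape[1]]=c
    cv2.imwrite(out,M)
t=cv2.imread("pics/top0.png");s=cv2.imread("pics/side0.png")
mont(t,[(272,255,110,52,5,0,0),(185,262,55,70,4.5,0,270),(408,180,45,105,5,560,0)],"pics/t1.png",(800,600))
mont(s,[(255,205,75,105,5,0,0),(268,172,67,42,6,385,0),(255,332,150,48,2.7,385,260)],"pics/s1.png",(800,540))
E
```

```text
(no output)
```

View pics/t1.png

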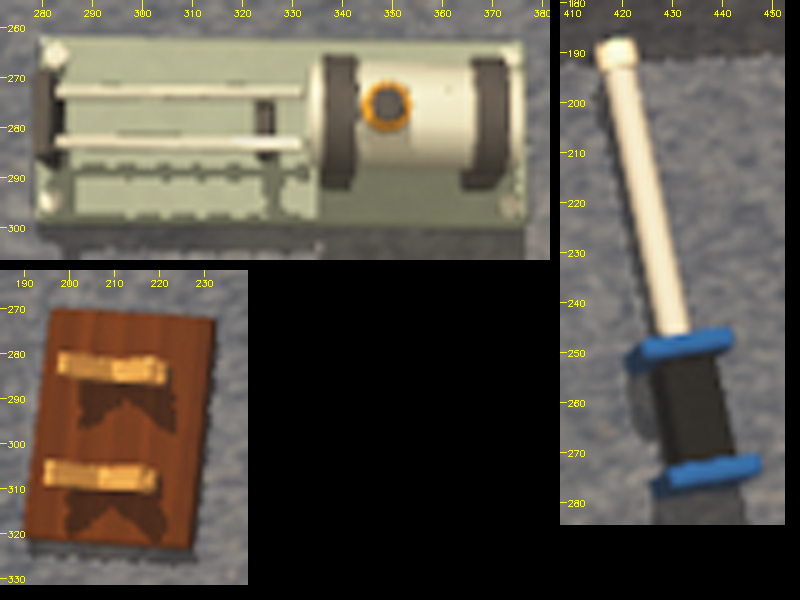

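View pics/s1.png

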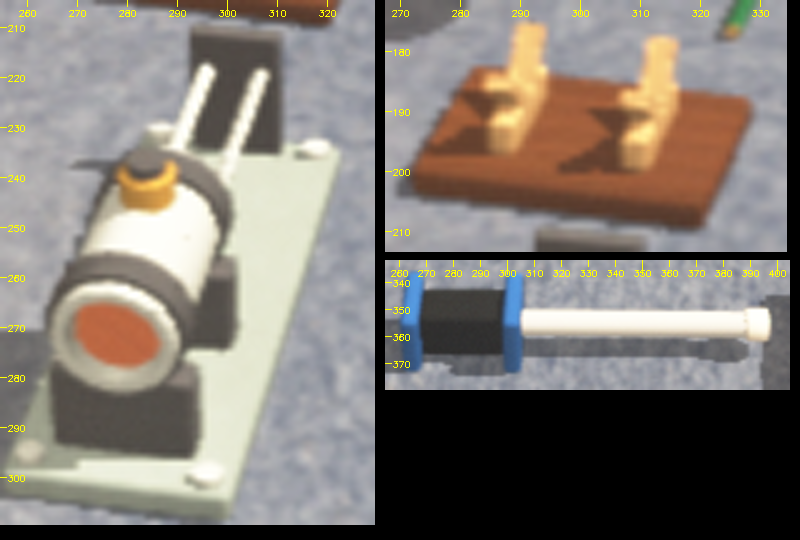

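```bash
cat > h.py <<'E'
import numpy as np
from scipy.optimize import least_squares
from cell import env
W={"top":(56.94649508143985,324.86926685307003,241.03623289607404),"side":(46.760021003016135,320.17356258264124,233.5373753128517)}
C={"top":[[-0.1531,-0.9882,-0.0036,0.1207],[-0.9653,0.1504,-0.2135,0.52],[0.2115,-0.0292,-0.9769,0.8634]],
"side":[[0.9998,0.0195,-0.0037,-0.5085],[0.0081,-0.5723,-0.82,0.0856],[-0.0181,0.8198,-0.5723,0.9967]]}
def proj(c,P):
    f=240/np.tan(np.radians(W[c][0]/2));M=np.array(C[c]);q=M[:,:3]@P+M[:,3]
    return np.array([W[c][1]+f*q[0]/q[2],W[c][2]+f*q[1]/q[2]])
def place(p,P):
    x,y,a=p;c,s=np.cos(a),np.sin(a);P=np.array(P)/1000
    return np.array([x+c*P[0]-s*P[1],y+s*P[0]+c*P[1],P[2]])
def fit(pts,p0):
    f=lambda p:np.concatenate([proj(c,place(p,P))-np.array(uv) for c,P,uv in pts])
    r=least_squares(f,p0,x_scale=[.01,.01,.05],loss="soft_l1")
    return r.x,f(r.x).reshape(-1,2)
def tool(p=None):
    s=env.sense();R=np.array(s["orientation"]);return s,np.array(s["position"]),R
E
cat > fit1.py <<'E'
from h import *
st=[("top",(158,-40,12),(279.1,262.1)),("top",(-52,-40,12),(376.1,262.5)),("top",(-52,40,12),(376.9,299.7)),("top",(158,40,12),(278.9,298.5)),("top",(12,0,102),(348.7,275.7)),
("side",(-42,0,65),(278.1,271.9)),("side",(12,0,102),(283.9,236.5)),("side",(-52,-40,12),(300.5,304.5)),("side",(158,-40,12),(322.5,234.5))]
cr=[("top",(55,40,12),(196.1,270.2)),("top",(55,-40,12),(232.7,272.4)),("top",(-55,-40,12),(226.7,323.3)),("top",(-55,40,12),(190.1,320.8)),
("side",(-55,40,12),(282.2,182.8)),("side",(55,40,12),(328.7,188.7)),("side",(55,-40,12),(320.3,207.7)),("side",(-55,-40,12),(272.2,203.5))]
ro=[("top",(167,0,20),(418.5,188.1)),("top",(27.5,0,40),(433.3,248.5)),("top",(-27.5,0,40),(438.3,273.7)),("side",(167,0,20),(396.7,355.2)),("side",(32.5,0,20),(305.1,354.5))]
for n,p,p0 in(("stand",st,(.45,0,1.57)),("cradle",cr,(.45,.3,0)),("rod",ro,(.5,-.2,0))):
    for sub in(p,[q for q in p if q[0]=="top"],[q for q in p if q[0]=="side"]):
        x,r=fit(sub,p0);print(n,np.round(x[:2]*1000,1),np.degrees(x[2]).round(2))
        if sub is p:print(r.round(1).tolist())
E
python3 fit1.py
```

```text
stand [446.5  -7.4] 80.76
[[0.4, -0.1], [0.7, 0.1], [0.5, 0.2], [-0.6, 0.7], [0.6, -0.6], [-0.6, 0.5], [0.3, -1.1], [0.3, -1.0], [0.4, -1.7]]
stand [446.7  -6.7] 80.74
stand [446.4  -9.9] 80.91
cradle [460.2 293.6] -12.42
[[0.4, -0.7], [0.8, -0.6], [1.2, 0.4], [-0.1, 0.5], [-0.2, -1.1], [0.4, -1.4], [0.5, -1.9], [-0.8, -3.9]]
cradle [460.2 294.8] -12.47
cradle [460.5 285.7] -12.07
rod [ 458.2 -184.5] -0.29
[[0.2, 0.8], [0.1, -0.4], [0.3, 0.0], [-0.3, 0.1], [0.6, -0.6]]
rod [ 458.5 -184. ] -0.44
rod [ 458.  -186.1] 0.3
```

```bash
cat >> h.py <<'E'
def need(x,y,z,yaw):
    "shift (tool axes, mm) and turn (deg) to bring TCP to x,y,z mm, tool z at yaw deg"
    s,p,R=tool();d=R.T@(np.array([x,y,z])-p*1000);a=np.degrees(np.arctan2(R[1,2],R[0,2]))
    t=(a-yaw+180)%360-180
    print("t",round(s["t"],2),"pos",(p*1000).round(1),"yawz",a.round(2),"shift",d.round(1),"turn",round(t,2),"j6",round(s["joint_positions"][5],1),"F",np.round(s["force"],1),"w",round(s["grip_width"]*1000,1),"tilt",R[:,0].round(3))
E
python3 -m handwheel '[85,0,-25.5,23.9,0, 85,0,-25.5,23.9,0, 85,0,-25.5,23.9,0, 85,0,-25.5,23.9,0, 85,0,-25.5,23.9,0, 85,0,-25.5,23.9,0, 85,0,-25.5,23.9,0, 85,0,-25.5,23.9,0, 85,0,-25.5,23.9,0, 85,0,-25.5,23.9,0, 85,0,-25.5,23.9,0, 85,0,-25.5,23.9,0, 85,0,-25.5,23.9,0, 85,0,-25.5,23.9,0, 85,0,0,0,7.3, 85,0,0,0,7.3, 85,0,0,0,7.3, 85,0,0,0,0, 85,0,0,0,0]'
python3 -c "
from h import *
need(458.2,-184.5,90,89.7)"
```

```text
t: 2.0
position: [0.4572, -0.1847, 0.2311]
orientation: [[-0.0, -1.0, 0.001], [0.0, 0.001, 1.0], [-1.0, 0.0, 0.0]]
force: [0.1, 0.1, 0.2]
grip_width: 0.085
t 2.0 pos [ 457.2 -184.7  231.1] yawz 89.95 shift [ 1.411e+02 -1.000e+00  1.000e-01] turn 0.25 j6 -90.9 F [0.1 0.1 0.2] w 85.0 tilt [-0.  0. -1.]
```

```bash
python3 -m handwheel '[85,35,-1,0,0.25, 85,35,0,0,0, 85,35,0,0,0, 85,35,0,0,0, 85,30,0,0,0, 85,25,0,0,0, 85,20,0,0,0, 85,10,0,0,0, 85,0,0,0,0, 20,0,0,0,0, 20,0,0,0,0, 20,0,0,0,0, 20,0,0,0,0, 20,0,0,0,0, 20,0,0,0,0, 20,0,0,0,0, 20,0,0,0,0]'
python3 -c "
from h import *
need(458.2,-184.5,90,89.7)
import cv2
d=env.get_image('side')['frame'];cv2.imwrite('pics/s2.png',cv2.resize(d[240:420,200:460],None,fx=3,fy=3))"
```

```text
t: 3.7
position: [0.4589, -0.1848, 0.0072]
orientation: [[0.001, -1.0, 0.008], [-0.0, 0.008, 1.0], [-1.0, -0.001, -0.0]]
force: [-1.8, 0.2, 6.3]
grip_width: 0.023
t 3.7 pos [ 458.9 -184.8    7.2] yawz 89.53 shift [-82.8   0.6   0.2] turn -0.17 j6 -91.4 F [-1.8  0.2  6.3] w 23.0 tilt [ 0.001 -0.    -1.   ]
```

View pics/s2.png

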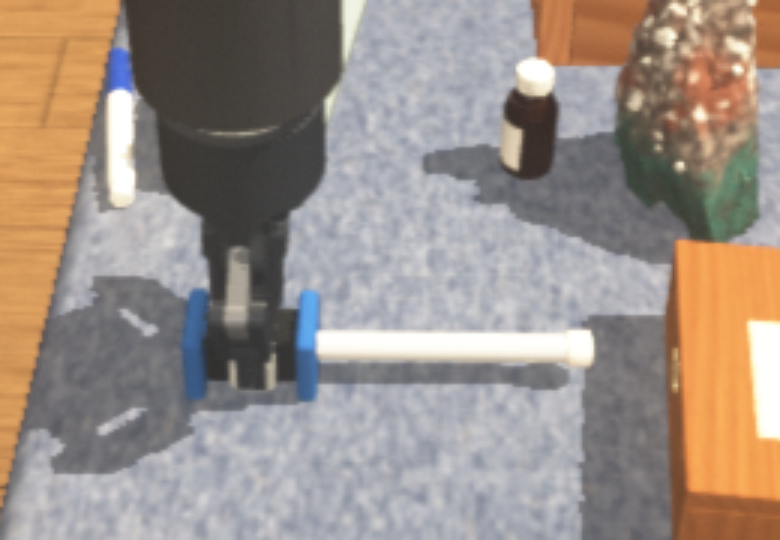

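The rod is gripped mid-grip with the pads centred between the collars, and the bottle is standing clear. Now I'll lift it and swing it into line with the tube.

```bash
python3 -m handwheel '[20,-20,0,0,0, 20,-35,0,0,0, 20,-35,0,0,0, 20,-35,0,0,0, 20,0,0,0,-8.12, 20,0,0,0,-8.12, 20,0,0,0,-8.12, 20,0,0,0,-8.12, 20,0,0,0,-8.12, 20,0,0,0,-8.12, 20,0,0,0,-8.12, 20,0,0,0,-8.12, 20,0,0,0,-8.12, 20,0,0,0,-8.12, 20,0,0,0,0, 20,0,0,0,0]'
python3 -c "
from h import *
need(409.6,-234.4,132,170.76)"
```

```text
t: 5.35
position: [0.458, -0.1846, 0.1312]
orientation: [[-0.0, -0.166, -0.986], [0.0, -0.986, 0.166], [-1.0, -0.0, 0.0]]
force: [0.5, -0.1, -3.4]
grip_width: 0.0228
t 5.35 pos [ 458.  -184.6  131.2] yawz 170.45 shift [-0.8 57.1 39.5] turn -0.31 j6 -10.4 F [ 0.5 -0.1 -3.4] w 22.8 tilt [-0.  0. -1.]
```

```bash
python3 -m handwheel '[20,0,19,13.2,-0.3, 20,0,19,13.2,0, 20,0,19,13.2,0, 20,20,0,0,0, 20,20,0,0,0, 20,20,0,0,0, 20,19,0,0,0, 20,0,0,0,0, 20,0,0,0,0]'
python3 - <<'E'
from h import *
need(409.6,-234.4,52.2,170.76)
import cv2
a=env.get_image('top')['frame'];b=env.get_image('side')['frame']
M=np.zeros((600,800,3),np.uint8)
c=cv2.resize(a[250:330,320:480],None,fx=5,fy=5,interpolation=2);M[:300,:]=c[50:350]
c=cv2.resize(b[230:330,215:345],None,fx=3,fy=3,interpolation=2);M[300:,:390]=c
cv2.imwrite('pics/m3.png',M)
E
```

```text
t: 6.25
position: [0.4102, -0.2348, 0.0525]
orientation: [[-0.001, -0.158, -0.987], [-0.0, -0.987, 0.158], [-1.0, 0.0, 0.001]]
force: [0.1, -1.0, -1.8]
grip_width: 0.0227
t 6.25 pos [ 410.2 -234.8   52.5] yawz 170.89 shift [ 0.3 -0.3  0.7] turn 0.13 j6 -3.3 F [ 0.1 -1.  -1.8] w 22.7 tilt [-0.001 -0.    -1.   ]
```

View pics/m3.png

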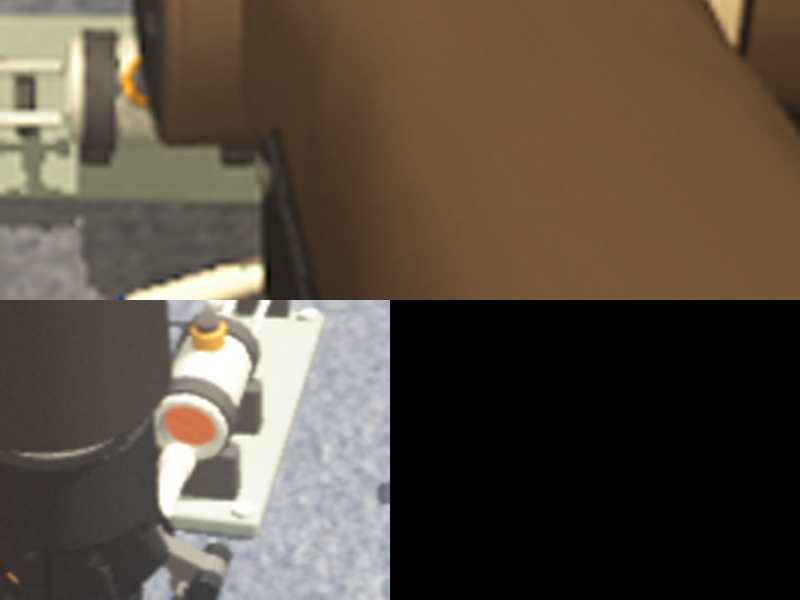

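```bash
python3 - <<'E'
from h import *
s=(.4465,-.0074,np.radians(80.76))
for P in((-62.5,0,65),(-62.5,0,74),(-62.5,9,65),(-62.5,-9,65),(-62.5,0,56)):
    q=proj("side",place(s,P));print(P,q.round(1),((q[0]-215+.5)*3).round(0),((q[1]-230+.5)*3+300).round(0))
E
```

```text
(-62.5, 0, 65) [274.5 280.3] 180.0 452.0
(-62.5, 0, 74) [274.2 276. ] 179.0 439.0
(-62.5, 9, 65) [269.  279.7] 164.0 450.0
(-62.5, -9, 65) [279.9 280.9] 196.0 454.0
(-62.5, 0, 56) [274.7 284.6] 181.0 465.0
```

The head is where the model predicts, within about 2 mm, and coaxial with the mouth. I'll push in.

```bash
python3 -m handwheel '[20,0,-4,0,0, 20,0,-4,0,0, 20,0,-4,0,0, 20,0,-4,0,0, 20,0,-3,0,0, 20,0,-3,0,0, 20,0,-3,0,0, 20,0,-3,0,0, 20,0,-3,0,0, 20,0,-3,0,0, 20,0,-3,0,0, 20,0,-3,0,0]'
python3 -c "
from h import *
need(409.6,-234.4,52.2,170.76)"
python3 -m handwheel '[20,0,-3,0,0, 20,0,-3,0,0, 20,0,-3,0,0, 20,0,-3,0,0, 20,0,-3,0,0, 20,0,-3,0,0]'
python3 -c "
from h import *
need(409.6,-234.4,52.2,170.76)"
```

```text
t: 7.55
position: [0.4163, -0.1957, 0.0524]
orientation: [[-0.0, -0.157, -0.988], [-0.001, -0.988, 0.157], [-1.0, 0.001, 0.0]]
force: [-1.3, -5.7, -2.0]
grip_width: 0.0233
t 7.55 pos [ 416.3 -195.7   52.4] yawz 170.99 shift [ 0.2 39.3  0.6] turn 0.23 j6 -8.6 F [-1.3 -5.7 -2. ] w 23.3 tilt [-0.    -0.001 -1.   ]
t: 8.15
position: [0.4192, -0.1779, 0.0524]
orientation: [[-0.0, -0.157, -0.988], [-0.001, -0.988, 0.157], [-1.0, 0.001, 0.0]]
force: [0.2, -6.9, -2.4]
grip_width: 0.0225
t 8.15 pos [ 419.2 -177.9   52.4] yawz 170.99 shift [ 0.2 57.3  0.6] turn 0.23 j6 -11.0 F [ 0.2 -6.9 -2.4] w 22.5 tilt [-0.    -0.001 -1.   ]
```

```bash
python3 -m handwheel '[20,0,-3,0,0, 20,0,-2,0,0, 20,0,-2,0,0, 20,0,-2,0,0, 20,0,-2,0,0, 20,0,-2,0,0, 20,0,-2,0,0, 20,0,-2,0,0, 20,0,-2,0,0, 20,0,-2,0,0, 20,0,-2,0,0, 20,0,-2,0,0, 20,0,-2,0,0, 20,0,-3,0,0, 20,0,-3,0,0]'
python3 -c "
from h import *
need(409.6,-234.4,52.2,170.76)"
python3 -m handwheel '[20,0,-3,0,0, 20,0,-3,0,0, 20,0,-3,0,0, 20,0,-3,0,0, 20,0,-3,0,0, 20,0,-3,0,0, 20,0,-3,0,0, 20,0,-2,0,0, 20,0,0,0,0]'
python3 - <<'E'
from h import *
need(409.6,-234.4,52.2,170.76)
import cv2
a=env.get_image('top')['frame'];b=env.get_image('side')['frame']
M=np.zeros((600,800,3),np.uint8)
M[:300,:]=cv2.resize(a[250:310,265:425],None,fx=5,fy=5,interpolation=2)
M[300:,:390]=cv2.resize(b[200:300,215:345],None,fx=3,fy=3,interpolation=2)
cv2.imwrite('pics/m4.png',M)
E
```

```text
t: 9.65
position: [0.4245, -0.1446, 0.0523]
orientation: [[-0.0, -0.157, -0.988], [0.0, -0.988, 0.157], [-1.0, -0.0, 0.0]]
force: [-0.7, -1.4, -3.9]
grip_width: 0.0229
t 9.65 pos [ 424.5 -144.6   52.3] yawz 171.0 shift [ 0.1 91.1  0.7] turn 0.24 j6 -15.5 F [-0.7 -1.4 -3.9] w 22.9 tilt [-0.  0. -1.]
t: 10.55
position: [0.4282, -0.1218, 0.0523]
orientation: [[0.0, -0.156, -0.988], [0.0, -0.988, 0.156], [-1.0, -0.0, -0.0]]
force: [0.4, -0.7, -3.6]
grip_width: 0.023
t 10.55 pos [ 428.2 -121.8   52.3] yawz 171.02 shift [1.000e-01 1.141e+02 8.000e-01] turn 0.26 j6 -18.6 F [ 0.4 -0.7 -3.6] w 23.0 tilt [ 0.  0. -1.]
```

View pics/m4.png

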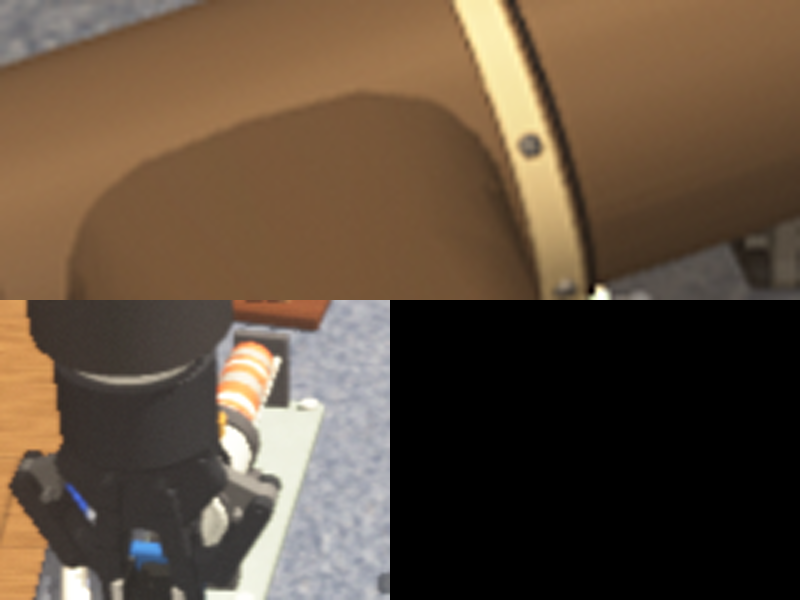

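```bash
python3 -m handwheel '[20,0,-2,0,0, 20,0,-2,0,0, 20,0,-3,0,0, 20,0,0,0,0, 20,0,0,0,0, 20,0,5,0,0, 20,0,10,0,0, 20,0,10,0,0, 20,0,10,0,0, 20,0,10,0,0, 20,0,10,0,0, 20,0,10,0,0, 20,0,10,0,0, 20,0,10,0,0, 20,0,10,0,0, 20,0,10,0,0, 20,0,10,0,0, 20,0,10,0,0, 20,0,10,0,0]'
python3 -c "
from h import *
need(458.2,-184.5,131,90)"
```

```text
t: 12.55
position: [0.4079, -0.2493, 0.0523]
orientation: [[-0.0, -0.156, -0.988], [0.0, -0.988, 0.156], [-1.0, -0.0, 0.0]]
force: [0.2, 0.2, -2.8]
grip_width: 0.0231
t 12.55 pos [ 407.9 -249.3   52.3] yawz 171.0 shift [-78.7 -71.9 -39.5] turn 81.0 j6 -1.2 F [ 0.2  0.2 -2.8] w 23.1 tilt [-0.  0. -1.]
```

The core is out and the rod is withdrawn. I'll return the rod to its original spot, which is known to be free.

```bash
python3 -m handwheel '[20,-25,0,0,0, 20,-27,0,0,0, 20,-27,0,0,0, 20,0,-24,-13.2,0, 20,0,-24,-13.2,0, 20,0,-24,-13.2,0, 20,0,0,0,8.1, 20,0,0,0,8.1, 20,0,0,0,8.1, 20,0,0,0,8.1, 20,0,0,0,8.1, 20,0,0,0,8.1, 20,0,0,0,8.1, 20,0,0,0,8.1, 20,0,0,0,8.1, 20,0,0,0,8.1, 20,0,0,0,0, 20,0,0,0,0]'
python3 -c "
from h import *
need(458.2,-184.5,7.5,90)"
python3 -m handwheel '[20,30,0,0,0, 20,30,0,0,0, 20,30,0,0,0, 20,15,0,0,0, 20,8,0,0,0, 20,4,0,0,0, 20,3,0,0,0, 20,2,0,0,0, 20,1.5,0,0,0, 20,0,0,0,0, 20,0,0,0,0]'
```

```text
t: 14.35
position: [0.4583, -0.1839, 0.1312]
orientation: [[-0.0, -1.0, -0.004], [0.0, -0.004, 1.0], [-1.0, 0.0, 0.0]]
force: [0.4, 0.3, -3.0]
grip_width: 0.0229
t 14.35 pos [ 458.3 -183.9  131.2] yawz 90.22 shift [123.7   0.   -0.6] turn 0.22 j6 -90.8 F [ 0.4  0.3 -3. ] w 22.9 tilt [-0.  0. -1.]
t: 15.45
position: [0.4586, -0.1836, 0.0082]
orientation: [[0.001, -1.0, -0.0], [-0.0, -0.0, 1.0], [-1.0, -0.001, -0.0]]
force: [0.7, -0.7, -2.5]
grip_width: 0.0229
```

```bash
python3 -m handwheel '[20,1,0,0,0, 20,0.7,0,0,0, 20,0,0,0,0, 20,0,0,0,0]'
python3 -m handwheel '[85,0,0,0,0, 85,0,0,0,0, 85,0,0,0,0, 85,0,0,0,0, 85,0,0,0,0, 85,0,0,0,0, 85,0,0,0,0, 85,-20,0,0,0, 85,-30,0,0,0, 85,-30,0,0,0, 85,-30,0,0,0, 85,-30,0,0,0, 85,-30,0,0,0, 85,0,0,0,0]'
python3 - <<'E'
from h import *
need(458,80,178,170.76)
import cv2
a=env.get_image('top')['frame'];b=env.get_image('side')['frame']
M=np.zeros((600,800,3),np.uint8)
M[:300,:]=cv2.resize(a[250:310,265:425],None,fx=5,fy=5,interpolation=2)
M[300:,:390]=cv2.resize(b[200:300,215:345],None,fx=3,fy=3,interpolation=2)
M[300:,400:]=cv2.resize(b[240:390,220:420],None,fx=2,fy=2)
cv2.imwrite('pics/m5.png',M)
E
```

```text
t: 15.85
position: [0.4587, -0.1836, 0.0072]
orientation: [[0.001, -1.0, -0.0], [-0.0, -0.0, 1.0], [-1.0, -0.001, -0.0]]
force: [-3.2, 2.3, 10.6]
grip_width: 0.0229
t: 17.25
position: [0.4608, -0.184, 0.1803]
orientation: [[0.007, -1.0, -0.001], [-0.001, -0.001, 1.0], [-1.0, -0.007, -0.001]]
force: [0.5, 0.1, -0.1]
grip_width: 0.0851
t 17.25 pos [ 460.8 -184.   180.3] yawz 90.04 shift [  2.    2.7 264. ] turn -80.72 j6 -91.0 F [ 0.5  0.1 -0.1] w 85.1 tilt [ 0.007 -0.001 -1.   ]
```

View pics/m5.png

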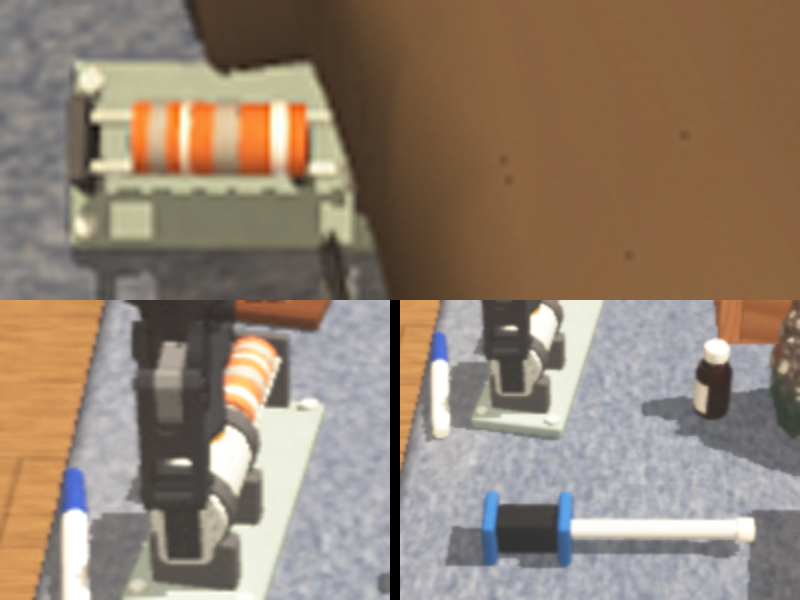

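The rod lies level on the worktop, the bottle stands and the core is on the rails, spanning u 291–326 and centred at about v 277 in the top image.

```bash
python3 - <<'E'
from h import *
s=(.4465,-.0074,np.radians(80.76))
for x in(85,90,95,100): print(x,[proj("top",place(s,(x+d,0,z))).round(1).tolist() for d,z in((35,68),(-35,68),(0,70))],place(s,(x,0,63)).round(4))
E
python3 -m handwheel '[85,0,0,22,0, 85,0,0,22,0, 85,0,0,22,0, 85,0,0,22,0, 85,0,0,22,0, 85,0,0,22,0, 85,0,0,22,0, 85,0,0,22,0, 85,0,0,22,0, 85,0,0,22,0, 85,0,0,22,0, 85,0,0,22,0, 85,0,0,0,0, 85,0,0,0,0]'
python3 -m handwheel '[85,0,0,0,-8.1, 85,0,0,0,-8.1, 85,0,0,0,-8.1, 85,0,0,0,-8.1, 85,0,0,0,-8.1, 85,0,0,0,-8.1, 85,0,0,0,-8.1, 85,0,0,0,-8.1, 85,0,0,0,-8.1, 85,0,0,0,-8, 85,0,0,0,0, 85,0,0,0,0]'
```

```text
85 [[294.8, 277.0], [329.5, 277.3], [312.1, 277.0]] [0.4601 0.0765 0.063 ]
90 [[292.3, 277.0], [327.1, 277.3], [309.7, 277.0]] [0.461  0.0814 0.063 ]
95 [[289.9, 277.0], [324.6, 277.2], [307.2, 277.0]] [0.4618 0.0864 0.063 ]
100 [[287.4, 277.0], [322.1, 277.2], [304.7, 277.0]] [0.4626 0.0913 0.063 ]
t: 18.75
position: [0.4577, 0.0804, 0.175]
orientation: [[-0.002, -1.0, -0.001], [-0.001, -0.001, 1.0], [-1.0, 0.002, -0.001]]
force: [0.7, 0.2, -0.2]
grip_width: 0.085
t: 19.95
position: [0.4582, 0.0797, 0.1757]
orientation: [[-0.001, -0.163, -0.987], [-0.0, -0.987, 0.163], [-1.0, 0.001, 0.001]]
force: [-0.3, -0.6, 0.5]
grip_width: 0.085
```

```bash
python3 -c "
from h import *
need(461.4,83.9,42,170.76)"
python3 -m handwheel '[85,20,-4.6,-2.5,0, 85,25,0,0,0, 85,25,0,0,0, 85,25,0,0,0, 85,20,0,0,0, 85,12,0,0,0, 85,6.7,0,0,0, 85,0,0,0,0, 85,0,0,0,0]'
python3 -c "
from h import *
need(461.4,83.9,42,170.76)"
```

```text
t 19.95 pos [458.2  79.7 175.7] yawz 170.62 shift [133.7  -4.7  -2.6] turn -0.14 j6 -43.6 F [-0.3 -0.6  0.5] w 85.0 tilt [-0.001 -0.    -1.   ]
t: 20.85
position: [0.4619, 0.0846, 0.0428]
orientation: [[0.0, -0.159, -0.987], [0.0, -0.987, 0.159], [-1.0, -0.0, -0.0]]
force: [0.5, 0.6, -0.1]
grip_width: 0.0852
t 20.85 pos [461.9  84.6  42.8] yawz 170.83 shift [0.8 0.7 0.4] turn 0.07 j6 -43.7 F [ 0.5  0.6 -0.1] w 85.2 tilt [ 0.  0. -1.]
```

```bash
python3 -m handwheel '[26,0,0,0,0, 26,0,0,0,0, 26,0,0,0,0, 26,0,0,0,0, 26,0,0,0,0, 26,0,0,0,0, 26,0,0,0,0, 26,0,0,0,0]'
python3 -m handwheel '[26,-8,0,0,0, 26,-15,0,0,0, 26,-25,0,0,0, 26,-25,0,0,0, 26,0,0,0,0, 26,0,0,0,0]'
python3 - <<'E'
from h import *
need(460.2,294,120,257.6)
import cv2
b=env.get_image('side')['frame']
cv2.imwrite('pics/m6.png',cv2.resize(b[120:300,200:380],None,fx=3,fy=3,interpolation=2))
E
```

```text
t: 21.65
position: [0.4609, 0.0847, 0.0429]
orientation: [[-0.001, -0.159, -0.987], [0.0, -0.987, 0.159], [-1.0, -0.0, 0.001]]
force: [-6.7, 2.8, 9.7]
grip_width: 0.0288
t: 22.25
position: [0.4618, 0.0847, 0.116]
orientation: [[0.001, -0.158, -0.987], [0.001, -0.987, 0.158], [-1.0, -0.001, -0.001]]
force: [-0.3, 0.1, -2.0]
grip_width: 0.0284
t 22.25 pos [461.8  84.7 116. ] yawz 170.89 shift [  -3.8 -206.4   34.8] turn -86.71 j6 -43.6 F [-0.3  0.1 -2. ] w 28.4 tilt [ 0.001  0.001 -1.   ]
```

View pics/m6.png

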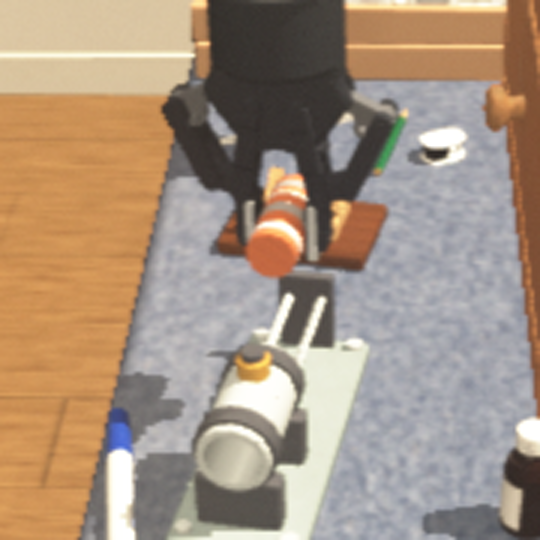

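The core is held level, clear of the rails, which are empty. I'll carry it over and turn it along the cradle.

```bash
python3 -m handwheel '[26,0,-12,2,0, 26,0,-20,3.4,0, 26,0,-20,3.4,0, 26,0,-20,3.4,0, 26,0,-20,3.4,0, 26,0,-20,3.4,0, 26,0,-20,3.4,0, 26,0,-20,3.4,0, 26,0,-20,3.4,0, 26,0,-20,3.4,0, 26,0,-14.4,2.2,0, 26,0,0,0,0]'
python3 -m handwheel '[26,0,0,0,-7, 26,0,0,0,-7, 26,0,0,0,-7, 26,0,0,0,-7, 26,0,0,0,-7, 26,0,0,0,-7, 26,0,0,0,-7, 26,0,0,0,-7, 26,0,0,0,-7, 26,0,0,0,-7, 26,0,0,0,-7, 26,0,0,0,-7, 26,0,0,0,-2.7, 26,0,0,0,0, 26,0,0,0,0]'
python3 -c "
from h import *
need(460.2,294,50,257.6)"
```

```text
t: 23.5
position: [0.4601, 0.296, 0.1152]
orientation: [[0.0, -0.157, -0.988], [0.0, -0.988, 0.157], [-1.0, -0.0, -0.0]]
force: [0.2, -0.5, -2.4]
grip_width: 0.0282
t: 25.0
position: [0.4599, 0.2936, 0.1154]
orientation: [[-0.0, 0.976, -0.217], [-0.0, -0.217, -0.976], [-1.0, -0.0, 0.0]]
force: [0.3, 0.2, -1.8]
grip_width: 0.0283
t 25.0 pos [459.9 293.6 115.4] yawz -102.52 shift [65.4  0.2 -0.5] turn -0.12 j6 24.4 F [ 0.3  0.2 -1.8] w 28.3 tilt [-0. -0. -1.]
```

```bash
python3 -m handwheel '[26,20,0,0,0, 26,25,0,0,0, 26,20,0,0,0, 26,0,0,0,0, 26,0,0,0,0]'
python3 - <<'E'
from h import *
need(460.2,294,24.9,257.6)
import cv2
a=env.get_image('top')['frame'];b=env.get_image('side')['frame']
M=np.zeros((600,800,3),np.uint8)
M[:,:400]=cv2.resize(a[245:345,175:242],(402,600),interpolation=2)[:,:400]
M[:420,400:]=cv2.resize(b[152:222,265:332],(402,420),interpolation=2)[:,:400]
cv2.imwrite('pics/m7.png',M)
c=(.4602,.294,np.radians(-12.4))
p=env.sense()['position'];z=p[2]*1000+20.1
for d in(-35,35):
  for n in("top","side"):
    q=proj(n,np.array([p[0]+np.cos(c[2])*d/1000,p[1]+np.sin(c[2])*d/1000,z/1000]));o=(175,245,0) if n=="top" else (265,152,400)
    print(n,d,((q-np.array(o[:2])+.5)*6+[o[2],0]).round(0))
E
```

```text
t: 25.5
position: [0.4601, 0.2938, 0.0506]
orientation: [[-0.0, 0.977, -0.215], [-0.001, -0.215, -0.977], [-1.0, -0.0, 0.001]]
force: [-0.2, -0.1, -0.5]
grip_width: 0.0284
t 25.5 pos [460.1 293.8  50.6] yawz -102.44 shift [25.7  0.1 -0.3] turn -0.04 j6 24.4 F [-0.2 -0.1 -0.5] w 28.4 tilt [-0.    -0.001 -1.   ]
top -35 [164. 400.]
side -35 [521.  95.]
top 35 [189. 189.]
side 35 [710. 116.]
```

View pics/m7.png

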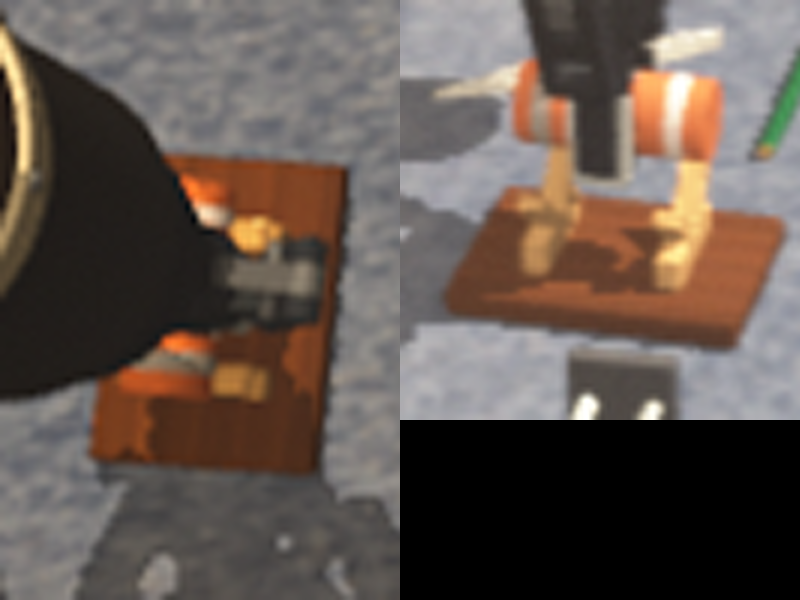

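```bash
python3 - <<'E'
from h import *
for cy in(.290,.294):
  c=(.4602,cy,np.radians(-12.4))
  for x in(25,-25):
    q=proj("top",place(c,(x,0,44)));print(cy,x,"top ctr t1",((q-[185,262]+.5)*4.5+[0,270]).round(0),"edges",[((proj("top",place(c,(x,y,44)))-[185,262]+.5)*4.5+[0,270]).round(0).tolist() for y in(23,-23)],
     "side s1",[((proj("side",place(c,(x,y,z)))-[268,172]+.5)*6+[385,0]).round(0).tolist() for y,z in((23,44),(-23,44),(-23,12))])
E
```

```text
0.29 25 top ctr t1 [120. 364.] edges [[70.0, 361.0], [170.0, 367.0]] side s1 [[665.0, 37.0], [633.0, 99.0], [635.0, 176.0]]
0.29 -25 top ctr t1 [107. 474.] edges [[57.0, 471.0], [158.0, 477.0]] side s1 [[533.0, 22.0], [497.0, 83.0], [501.0, 160.0]]
0.294 25 top ctr t1 [111. 366.] edges [[62.0, 363.0], [161.0, 369.0]] side s1 [[665.0, 32.0], [634.0, 93.0], [635.0, 170.0]]
0.294 -25 top ctr t1 [ 98. 475.] edges [[48.0, 472.0], [149.0, 478.0]] side s1 [[533.0, 16.0], [498.0, 77.0], [502.0, 154.0]]
```

```bash
python3 -m handwheel '[26,8,0,0,0, 26,6,0,0,0, 26,4,0,0,0, 26,2,0,0,0, 26,1.5,0,0,0, 26,0,0,0,0, 26,0,0,0,0]'
python3 -c "
from h import *
need(460.2,294,24.9,257.6)"
```

```text
t: 26.3
position: [0.46, 0.2939, 0.029]
orientation: [[0.0, 0.977, -0.215], [0.0, -0.215, -0.977], [-1.0, 0.0, -0.0]]
force: [0.6, -0.4, -1.0]
grip_width: 0.0287
t 26.3 pos [460.  293.9  29. ] yawz -102.4 shift [ 4.1  0.2 -0.2] turn -0.0 j6 24.5 F [ 0.6 -0.4 -1. ] w 28.7 tilt [ 0.  0. -1.]
```

```bash
for i in 1; do python3 -m handwheel '[26,1,0,0,0, 26,1,0,0,0, 26,0,0,0,0]'; done
python3 -m handwheel '[26,1,0,0,0, 26,0,0,0,0, 26,0,0,0,0]'
python3 -m handwheel '[26,1,0,0,0, 26,0,0,0,0, 26,0,0,0,0]'
```

```text
t: 26.6
position: [0.46, 0.2939, 0.0269]
orientation: [[0.0, 0.977, -0.215], [0.0, -0.215, -0.977], [-1.0, 0.0, -0.0]]
force: [1.1, -0.3, -2.3]
grip_width: 0.0286
t: 26.9
position: [0.4604, 0.2944, 0.0262]
orientation: [[0.001, 0.977, -0.215], [0.001, -0.215, -0.977], [-1.0, 0.001, -0.001]]
force: [1.0, 1.5, 1.2]
grip_width: 0.0286
t: 27.2
position: [0.4606, 0.2948, 0.0256]
orientation: [[0.002, 0.977, -0.214], [0.002, -0.214, -0.977], [-1.0, 0.001, -0.002]]
force: [-0.4, 4.1, 5.9]
grip_width: 0.0282
```

Contact comes at the expected height. The small +y reaction suggests the notches lie about 1 mm further in +y, so I'll shift slightly, release gently and withdraw.

```bash
python3 -m handwheel '[26,0,0,-0.8,0, 26,0,0,0,0, 34,0,0,0,0, 40,0,0,0,0, 50,0,0,0,0, 65,0,0,0,0, 85,0,0,0,0, 85,0,0,0,0, 85,0,0,0,0, 85,0,0,0,0, 85,-10,0,0,0, 85,-20,0,0,0, 85,-30,0,0,0, 85,-35,0,0,0, 85,-35,0,0,0, 85,-35,0,0,0, 85,0,0,0,0]'
python3 -m handwheel '[85,0,0,35,0, 85,0,0,35,0, 85,0,0,35,0, 85,0,0,35,0, 85,0,0,35,0, 85,0,0,35,0, 85,0,0,35,0, 85,0,0,0,0, 85,0,0,0,0]'
python3 - <<'E'
from h import *
import cv2
a=env.get_image('top')['frame'];b=env.get_image('side')['frame']
cv2.imwrite('pics/top8.png',a);cv2.imwrite('pics/side8.png',b)
M=np.zeros((600,800,3),np.uint8)
M[:,:400]=cv2.resize(a[245:345,175:242],(402,600),interpolation=2)[:,:400]
M[:420,400:]=cv2.resize(b[152:222,265:332],(402,420),interpolation=2)[:,:400]
M[420:,440:]=cv2.resize(b[240:390,220:420],(360,180))[:, :360]
cv2.imwrite('pics/m8.png',M)
for cy in(.294,.2955):
 c=(.4602,cy,np.radians(-12.4))
 for n,o in(("top",(175,245,0)),("side",(265,152,400))):
  print(cy,n,[((proj(n,place(c,P))-np.array(o[:2])+.5)*6+[o[2],0]).round(0).tolist() for P in((-35,0,45),(35,0,45),(-35,15,45),(-35,-15,45),(35,15,45),(35,-15,45),(-35,0,60),(35,0,60),(-35,0,30))])
E
```

```text
t: 28.9
position: [0.4623, 0.2965, 0.1961]
orientation: [[0.007, 0.977, -0.214], [0.007, -0.214, -0.977], [-1.0, 0.005, -0.008]]
force: [0.0, -0.1, 0.1]
grip_width: 0.0852
t: 29.8
position: [0.4075, 0.0548, 0.1905]
orientation: [[0.001, 0.976, -0.216], [0.001, -0.216, -0.976], [-1.0, 0.001, -0.001]]
force: [-0.2, 0.7, -0.3]
grip_width: 0.0848
0.294 top [[187.0, 405.0], [211.0, 200.0], [143.0, 402.0], [231.0, 408.0], [168.0, 198.0], [255.0, 203.0], [175.0, 403.0], [200.0, 194.0], [199.0, 408.0]]
0.294 side [[523.0, 161.0], [710.0, 183.0], [534.0, 141.0], [511.0, 181.0], [719.0, 163.0], [699.0, 203.0], [521.0, 124.0], [709.0, 146.0], [524.0, 197.0]]
0.2955 top [[183.0, 406.0], [207.0, 201.0], [139.0, 403.0], [227.0, 409.0], [164.0, 198.0], [250.0, 204.0], [171.0, 403.0], [196.0, 195.0], [194.0, 408.0]]
0.2955 side [[523.0, 159.0], [710.0, 181.0], [534.0, 139.0], [511.0, 179.0], [720.0, 161.0], [700.0, 201.0], [521.0, 122.0], [709.0, 144.0], [524.0, 195.0]]
```

View pics/m8.png

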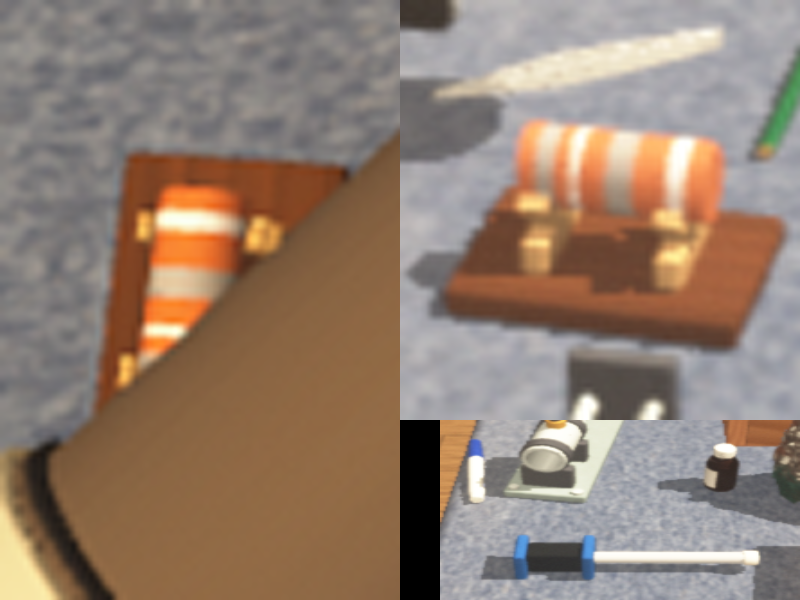

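```bash
python3 -m handwheel '[85,0,0,0,0, 85,0,0,0,0, 85,0,0,0,0]'; python3 -c "
from cell import env
print(env.close_job())"
```

```text
t: 30.2
position: [0.4075, 0.0558, 0.1898]
orientation: [[-0.0, 0.977, -0.214], [-0.0, -0.214, -0.977], [-1.0, -0.0, 0.0]]
force: [0.1, -0.1, 0.1]
grip_width: 0.085
the job is handed in; nothing more can be done
None
```

I pushed the core out onto the rails with the rod (about 7 N), laid the rod back in its original place, and set the core on the cradle. I handed the job in at about 30 s of the 72 s allowed; no verdict is reported.

- **Core:** In the last pictures it rests in both notches, along them and about centred. Its outline is within about 2 mm of where it should be in the side view. In the top view the arm hid the near end.
- **Rod and bottle:** The rod lies level on its collars and the bottle is upright.
- **Gripper:** It is open and clear, with no force reading.
- **Disagreement:** The two cameras put the cradle's position across its notches up to 9 mm apart (y 295 mm from the top, 286 mm from the side). Checking against the saddles gave about 294 mm. On lowering, contact came at about the expected height with a small sideways force, so I shifted 0.8 mm before letting go.

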